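# Switch off the patch plate and hold the pressing block in its corner

## Task

First flip the T-handle on the isolator box from on over to off, towards the robot's side, all the way to its stop. Then set the aluminium pressing block upright and flat on the patch plate, square and pressed firmly into the corner so that it touches both fences at once, and finish with the gripper still holding it pressed there; do not let go or back off. Leave the jar, the can and the screwdriver where they are.

Things in the scene. Friction and masses are not known exactly. Their poses are not given: they have to be found in the camera images.
- plate: Low flat patch plate fixed to the bench, 200 x 200 mm, dark steel with an aluminium top face 20 mm above its origin (centre of the underside, on the bench). Two dark bars (fences) stand on it: the far fence along its +x edge and the side fence along its -y edge, each 14 mm thick and rising 19 mm above the top face; they meet in one corner. The -x and +y edges are open.
- far_fence: Dark steel bar fixed on the plate; its origin and axes are those of the plate. It runs along the plate's y from y = -94 to +56 mm; its inner face, which looks to the plate's -x, lies at plate x = +80 mm. Rigid.
- side_fence: Dark steel bar fixed on the plate; its origin and axes are those of the plate. It runs along the plate's x from x = -70 to +80 mm; its inner face, which looks to the plate's +y, lies at plate y = -80 mm. Rigid.
- corner (a point): The inner corner of the two fences, at the level of the plate's top face; axes as the plate. A block home in the corner has its centre 35 mm to -x and 35 mm to +y of this point (any of the block's four quarter turns will do). Plate top, fences and the block's foot are polished and slide easily (friction about 0.25).
- block: Loose plain aluminium pressing block, about 0.4 kg, standing upright on the bench at the start: a square foot 70 x 70 mm, 25 mm high, with an upright grip rib in the middle of its top. The rib is 60 mm long along the block's x, 18 mm thick across its y, and reaches from 25 to 61 mm above the origin. Origin: centre of the underside; z up.
- isolator: Grey switch box fixed to the bench, 80 mm (its x) by 100 mm (its y), 40 mm high, with a T-handle on top that swings over along the box's x. Origin: centre of the underside. It may stand on either side of the plate.
- handle_hinge (a point): Centre of the handle's hinge, 35 mm above the box's origin. The hinge axis is the box's y.
- handle_grip (a point): Centre of the handle's black cross-bar: 40 mm long plus round ends along the box's y, 16 mm thick, 65 mm from the hinge. The thin steel stem runs from it to the hinge.
- handle (a joint): Handle angle in rad. 0 = off, against its stop, leaning 0.55 rad from upright towards the box's -x (the robot's side, give or take 0.6 rad of yaw); 1.1 = on, against its stop, leaning 0.55 rad towards +x, away from the robot; 0.55 = upright. It starts on. It is light (under 0.1 N m), and past centre it falls by its weight to the stop on the side it leans to.
- jar: Closed glass jar, 72 mm across, 100 mm high, a bystander. Origin: centre of the underside.
- can: Can with a paper label, 60 mm across, 100 mm high, a bystander. Origin: centre of the underside.
- screwdriver: Screwdriver lying on the bench beyond the plate, a bystander.
Things that resemble listed ones, but are neither listed nor needed, are in the scene too. What is shaped like the block but blue is not meant.

How it is judged (in metres and radians):
On the way, in this order (a step that is already met when the one before it is completed fails the run):
1. the isolator handle is over at off, with the block not yet on the plate (value of joint handle below 0.1 rad and contact force between block and plate below 0.1 N), for 0.2 s.
2. the block is on the plate and pressed against both fences (x of block in the frame of corner between -0.038 and -0.032 m and y of block in the frame of corner between 0.032 and 0.038 m and z of block in the frame of corner between -0.003 and 0.003 m and angle between block's own z axis and vertical below 0.06 rad and (angle between the x axis of block and the x axis of plate, either way round below 0.05 rad or angle between the x axis of block and the y axis of plate, either way round below 0.05 rad) and contact force between block and far_fence above 1.5 N and contact force between block and side_fence above 1.5 N), for 0.3 s.
At the end, for the whole second after the job is handed in: Handle within 0.1 rad of off; block flat on the plate (3 mm, 0.06 rad), square to the fences (0.05 rad, any quarter turn), sides within 3 mm of both fences, pressing each with over 1.5 N, still (under 10 mm/s), the fingers on it with over 1.5 N (all of step 2 and value of joint handle below 0.1 rad and linear speed of block below 0.01 m/s and contact force between the fingers and block above 1.5 N); the arm keeps its last pose, push and grip.
It fails at once if the block touches the plate or a fence while the handle is still on (value of joint handle above 0.4 rad and contact force between block and plate above 0.5 N).
It fails at once if the jar, the can or the screwdriver is moved (distance of any of jar, can, screwdriver from where it was at the start of the episode above 0.025 m).
It also fails if it takes over 64 s, if anything falls off the work surface, if the arm or the gripper's body presses on something with over 40 N, if the wrist force passes 120 N, or if a joint passes its speed limit or range.

## Robot

A 7-joint arm with a two-finger parallel gripper is mounted at the origin on the work surface. World frame = base frame: x ahead of the robot, y to its left, z up, the work surface at z = 0. Lengths are in m, angles in degrees, forces in N, time in s.
With the tool pointing down it reaches from about 0.4 to 0.9 m from the base axis. Payload 5.6 kg.
Tool frame: the origin (TCP) lies between the finger pads; the fingertips stand 11 mm ahead of it and the grasp point (between the pads) lies 8 mm behind it; z points along the fingers, y is the line along which they close (so a half turn about z gives the same grasp; the last joint's range is limited). The gripper opens to 92 mm and grips with 3 to 60 N. Pads are 20 mm wide; open, the fingers measure 128 mm over their backs; the gripper's body (75 mm by 189 mm) begins 69 mm behind the grasp point.
Start: joints at [-74.083, 26.786, -0.665, 91.828, 0.344, 61.387, -3.226], TCP at [0.205, 0.617, 0.226] pointing down, gripper open.
Joint ranges: [-144.91, 144.91], [-17.63, 115.5], [-89.93, 88.59], [15.96, 139.68], [-74.01, 254.01], [8.47, 105.57], [-167.45, 167.45]. Speed limits (degrees/s): [147.25, 147.25, 180, 180, 180, 180, 180].

## Interface

Orientations are given as a 3x3 rotation matrix whose columns are the frame's x, y, z axes.
In Python, from station import arm, imaging gives the robot as it stands.
- The arm moves only by the tool send_rows, never from a script. Its argument "steps" is a list that holds one entry, the list of rows, each a list of 6 numbers: the shift along the tool's x, y, z in m, then the turn, a rotation vector about the tool's x, y, z in degrees. A call has 1 to 5 rows; each row is the pose to reach, as a shift and turn from the pose commanded when the call began, along the tool's axes at that moment; what a row does not reach only later rows make up. A row lasts 1/12 s, in which the tool goes at most 41.7 mm and 7.16 degrees, less where a joint would pass 70% of its speed; a pose out of reach is approached as far as the arm can. A call with a gripper value outside its range is refused whole. "hand" is the opening, from -1 (shut) to 1 (fully open), set as the call begins (left out, the last holds). The fingers move at their own pace and stop on an object; the grip force is fixed at half the most. Time passes only in rows, so rows that repeat a pose let the fingers close. It gives the time, the measured TCP pose, the force, the opening and the grip force at its end, in the units of the state.
- arm.sense(): the state, without advancing time (a new reading comes with each control period).
- imaging.snapshot(name): name is "side" or "top" or "wrist"; returns a dict with "image" (420x560x3 uint8, blue, green, red), "intrinsics" (3x3 intrinsics, pixels), "pose" (4x4, takes a point from camera to world coordinates). Camera axes: x right, y down, z forward; pixel columns grow to the right and rows downward; lengths in m; the calibration is good to about 2 mm. The wrist camera is an equidistant fisheye: a pixel r from the principal point sees the ray r / f radians off the axis. A picture is of the moment at which its call begins. There is no depth.
- arm.close_job(): hands the job in; it is judged then, once.
The state is a dict: "clock": time; "qpos": joint angles; "dq": joint speeds; "joint_torque": joint torques, N m; "eef_pos": TCP position; "orientation": TCP orientation; "wrist_force": force on the tool from outside, world axes, zero at the start; "wrist_torque": the same for the moment, N m; "opening": finger opening in m; "grip_force": force on a finger pad.
Only numpy, scipy, OpenCV 4.12 (cv2) and the standard library are available. Lean on these libraries where they do the work, as an engineer would, in place of code of your own. Each camera call takes 0.05 s, during which the arm holds its last target. There are 200 camera calls.

## Working session

There is one attempt and no reset: what is moved stays moved. The work goes in short steps, Python scripts to look and compute and a tool call to move; the robot and the scene stay as the last step left them, time stands still between calls to the robot, and variables do not carry over. Pictures are saved under pics/ and viewed, at most 10 in all, crops included, and the job is handed in when it is done.

Besides the shell and the picture viewer there is one more tool, called after "Emit:" as name([rows], argument=value, ...), one row to a line, values as JSON. send_rows: Moves the arm, as the interface text tells. Its arguments: {"type":"object","properties":{"steps":{"type":"array"},"hand":{"type":"number"}},"required":["steps"]}

```bash
ls; mkdir -p pics
python3 - <<'E'
from station import arm, imaging
import cv2
s=arm.sense(); print(s['clock'],s['eef_pos'],s['orientation'],s['opening'])
for n in ['top','side']:
    d=imaging.snapshot(n); cv2.imwrite(f'pics/{n}0.png',d['image']); print(d['intrinsics'],d['pose'])
E
```

```text
pics
0.0 [0.20486975 0.61629    0.22467129] [[-9.48974000e-01  3.15354084e-01 -3.86006019e-04]
 [ 3.15354280e-01  9.48972541e-01 -1.67157765e-03]
 [-1.60829726e-04 -1.70801238e-03 -9.99998528e-01]] 0.09201273743258402
[[480.53277954   0.         281.08993305]
 [  0.         480.53277954 216.37557252]
 [  0.           0.           1.        ]] [[-0.1036913  -0.97141996  0.21352135  0.31733083]
 [-0.99459555  0.10241063 -0.01708109 -0.04779657]
 [-0.00527394 -0.21413854 -0.97678906  1.17097543]
 [ 0.          0.          0.          1.        ]]
[[387.22287922   0.         275.8102497 ]
 [  0.         387.22287922 204.51436899]
 [  0.           0.           1.        ]] [[ 0.98759039 -0.09711241  0.12342774  0.39549975]
 [-0.15666437 -0.55400814  0.8176376  -0.98274789]
 [-0.01102278 -0.82682777 -0.56234717  0.68962741]
 [ 0.          0.          0.          1.        ]]
```

View pics/top0.png

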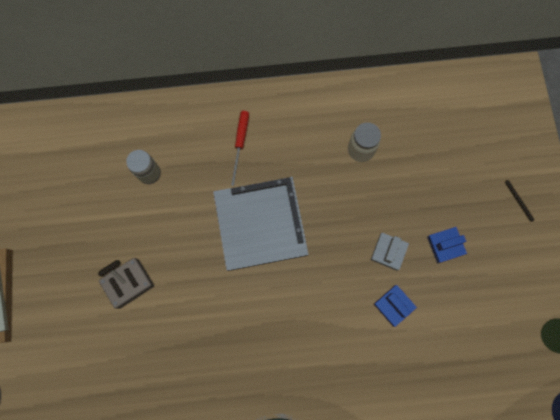

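View pics/side0.png

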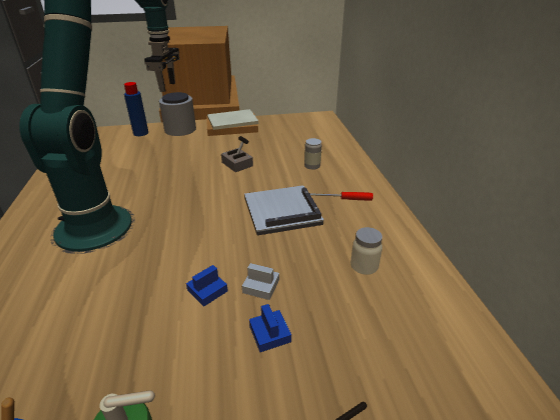

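The top view shows the plate around (262,223), the isolator at (126,283) with its bar at (110,268), and the aluminium block at (390,251) between the two blue ones. The side view shows the same things. I'll enlarge crops to read them more closely.

Run:
```python
import cv2,numpy as np
def crop(f,u,v,w,h,k):
    i=cv2.imread(f)[v:v+h,u:u+w]; i=cv2.resize(i,None,fx=k,fy=k,interpolation=cv2.INTER_CUBIC); i=cv2.convertScaleAbs(i,alpha=1.6)
    for x in range(0,w,10): 
        cv2.line(i,(x*k,0),(x*k,6),(0,255,255),1)
        if x%20==0: cv2.putText(i,str(u+x),(x*k,18),0,.4,(0,255,255),1)
    for y in range(0,h,10):
        cv2.line(i,(0,y*k),(6,y*k),(0,255,255),1)
        if y%20==0: cv2.putText(i,str(v+y),(8,y*k+4),0,.4,(0,255,255),1)
    return i
t='pics/top0.png';s='pics/side0.png'
# 800x600
A=np.zeros((600,800,3),np.uint8)
A[:600,:500]=crop(t,205,168,125,150,4)[:600,:500]
A[:300,500:800]=crop(t,90,252,60,60,5)
A[300:600,500:800]=crop(t,360,222,60,60,5)
cv2.imwrite('pics/ct.png',A)
A=np.zeros((600,800,3),np.uint8)
A[:300,:500]=crop(s,235,178,100,60,5)
A[300:600,:300]=crop(s,212,128,60,60,5)
A[300:600,300:600]=crop(s,232,252,60,60,5)
cv2.imwrite('pics/cs.png',A)
```

```text
(no output)
```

View pics/ct.png

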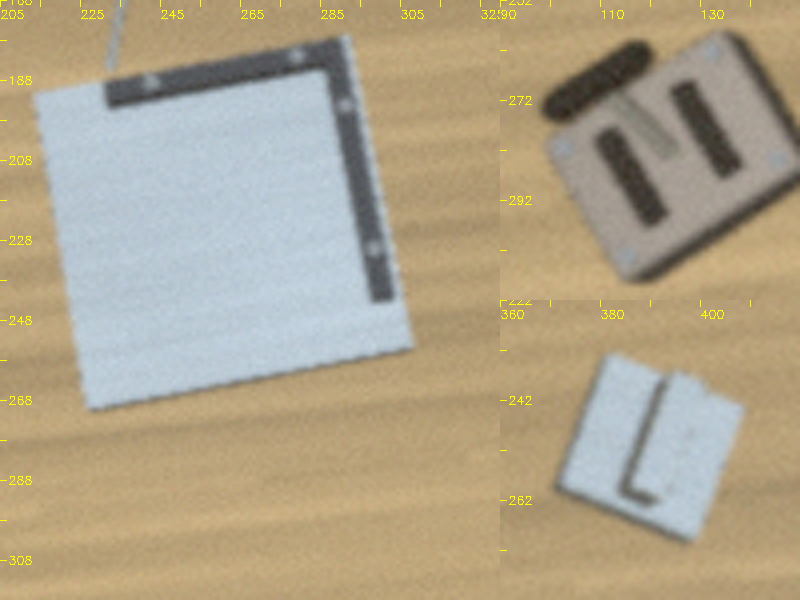

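View pics/cs.png

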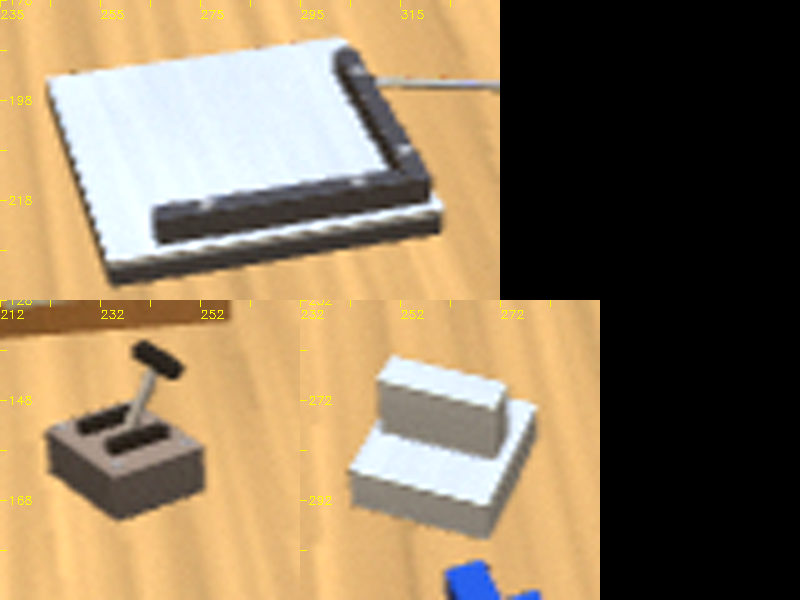

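The crops give the plate, box and block corners and the handle bar in both views. Next I triangulate them and fit the models.

```bash
cat > h.py <<'E'
import numpy as np
from scipy.optimize import least_squares
T=dict(K=np.array([[480.53278,0,281.08993],[0,480.53278,216.37557],[0,0,1]]),P=np.array([[-0.1036913,-0.97141996,0.21352135,0.31733083],[-0.99459555,0.10241063,-0.01708109,-0.04779657],[-0.00527394,-0.21413854,-0.97678906,1.17097543],[0,0,0,1]]))
S=dict(K=np.array([[387.22288,0,275.81025],[0,387.22288,204.51437],[0,0,1]]),P=np.array([[0.98759039,-0.09711241,0.12342774,0.39549975],[-0.15666437,-0.55400814,0.8176376,-0.98274789],[-0.01102278,-0.82682777,-0.56234717,0.68962741],[0,0,0,1]]))
def proj(c,X):
    X=np.atleast_2d(X); p=(X-c['P'][:3,3])@c['P'][:3,:3]@c['K'].T; return p[:,:2]/p[:,2:]
def tri(a,b): return least_squares(lambda X:np.r_[(proj(T,X)-a).ravel(),(proj(S,X)-b).ravel()],[.5,0,.03]).x
def place(q,M): c,s=np.cos(q[3]),np.sin(q[3]); return np.array(M)@np.array([[c,s,0],[-s,c,0],[0,0,1]])+q[:3]
def fit(q0,tm,tp,sm,sp):
    r=least_squares(lambda q:np.r_[(proj(T,place(q,tm))-tp).ravel(),(proj(S,place(q,sm))-sp).ravel()],q0)
    return r.x,np.sqrt(np.mean(r.fun**2))
E
python3 - <<'E'
from h import *
def px(L,o,k): return (np.array(L,float)+.5)/k-.5+o
pt=px([[33,95],[347,36],[413,348],[88,410]],[205,168],4); ps=px([[347,38],[440,207],[110,263],[47,77]],[235,178],5)
it=px([[47,148],[225,30],[300,165],[128,283]],[90,252],5); is_=px([[125,105],[203,150],[120,178],[47,133]],[212,128],5)
bt=px([[113,53],[245,105],[195,240],[56,187]],[360,222],5); bs=px([[237,108],[187,202],[50,170]],[232,252],5)
for n,a,b in [('plate',pt,ps),('iso',it,is_),('block',bt[:3],bs)]: print(n,[tri(x,y).round(4).tolist() for x,y in zip(a,b)])
bar=tri(px([[99,81]],[90,252],5),px([[158,59]],[212,128],5)); print('bar',bar.round(4))
p=np.array([[1,1,0],[1,-1,0],[-1,-1,0],[-1,1,0]])
m=p*[.1,.1,0]+[0,0,.02]; q,r=fit([.6,.0,0,.1],m,pt,m,ps); print('plate',q.round(4),r)
c=place(q,[[.08,-.08,.02]]);print('corner',c,'home',place(q,[[.045,-.045,.02]]))
m=p*[.04,.05,0]+[0,0,.04]
for m2 in (m,):
  # order: ymax,xmax,ymin,xmin
  for y0 in (.5,-.5,1.0,-1.):
    for sh in (0,1,3):
      q,r=fit([.45,.3,0,y0],np.roll(m,sh,0),it,np.roll(m,sh,0),is_)
      if r<1: print('iso',sh,q.round(4),r, 'grip_on',place(q,[[.034,0,.035+.0554]]),'hinge',place(q,[[0,0,.035]]))
fm=p*[.035,.035,0]+[0,0,.025]
rib=np.array([[30,9,61],[30,-9,61],[-30,-9,61],[-30,9,61]])/1000.
rs=px([[90,56],[205,82],[195,108],[78,78]],[232,252],5)
for y0 in (-.35,.35):
  # side rib: (far-left end..): left-top=(-x,+y),right-top=(+x,+y),right-bot=(+x,-y),left-bot=(-x,-y)
  sm=np.r_[fm[:3],rib[[3,0,1,2]]]
  q,r=fit([.5,-.3,0,y0],fm,bt,sm,np.r_[bs,rs]); print('block',q.round(4),r)
E
```

```text
plate [[0.6524, 0.0945, 0.015], [0.6668, -0.104, 0.0183], [0.4691, -0.1225, 0.0169], [0.4518, 0.0756, 0.0188]]
iso [[0.4542, 0.3757, 0.033], [0.5025, 0.29, 0.0329], [0.4362, 0.2575, 0.0323], [0.3891, 0.3401, 0.0318]]
block [[0.5032, -0.3077, 0.023], [0.4706, -0.3664, 0.0257], [0.4098, -0.3331, 0.0227]]
bar [0.4762 0.3308 0.0892]
plate [ 0.56   -0.0141 -0.0028  0.0861] 0.39052499132374574
corner [[ 0.64655404 -0.0869158   0.01717048]] home [[ 0.60867315 -0.05505614  0.01717048]]
iso 0 [ 0.4457  0.3162 -0.0083  0.5048] 0.8885453391491809 grip_on [[0.47544663 0.33267884 0.08210832]] hinge [[0.44568755 0.3162351  0.02670832]]
iso 0 [ 0.4457  0.3162 -0.0083  0.5048] 0.8885453391454484 grip_on [[0.47544663 0.33267884 0.08210832]] hinge [[0.44568755 0.3162351  0.02670832]]
iso 0 [ 0.4457  0.3162 -0.0083  0.5048] 0.8885453391495646 grip_on [[0.47544663 0.33267885 0.08210832]] hinge [[0.44568755 0.3162351  0.02670832]]
iso 0 [ 0.4457  0.3162 -0.0083  0.5048] 0.8885453391493736 grip_on [[0.47544663 0.33267884 0.08210832]] hinge [[0.44568755 0.3162351  0.02670832]]
block [ 0.4563 -0.3195 -0.0015 -0.5014] 0.4408557963931241
block [ 0.4563 -0.3195 -0.0015 -0.5014] 0.4408557963931916
```

```bash
cat > g.py <<'E'
import sys,numpy as np
from scipy.spatial.transform import Rotation as R
from station import arm
s=arm.sense(); x,y,z,a=map(float,sys.argv[1:5])  # goal TCP, world angle of tool y (deg)
O=np.array(s['orientation']); c,d=np.cos(np.radians(a)),np.sin(np.radians(a))
G=np.array([[d,c,0],[-c,d,0],[0,0,-1]]).T; G=np.column_stack([[d,-c,0],[c,d,0],[0,0,-1]])
print('t',s['clock'],'pos',np.round(s['eef_pos'],4),'yaw_y',round(np.degrees(np.arctan2(O[1,1],O[0,1])),2),'q7',s['qpos'][6])
print('shift',np.round(O.T@(np.array([x,y,z])-s['eef_pos']),4),'turn',np.round(R.from_matrix(O.T@G).as_rotvec(degrees=True),2),'F',np.round(s['wrist_force'],2),'open',s['opening'],s['grip_force'])
E
python3 g.py 0.511 0.352 0.2 118.9
```

```text
t 0.1 pos [0.2049 0.6163 0.2247] yaw_y 71.62 q7 -3.224714887689259Traceback (most recent call last):
  File "g.py", line 8, in <module>
    print('shift',np.round(O.T@(np.array([x,y,z])-s['eef_pos']),4),'turn',np.round(R.from_matrix(O.T@G).as_rotvec(degrees=True),2),'F',np.round(s['wrist_force'],2),'open',s['opening'],s['grip_force'])
                                                                                   ~~~~~~~~~~~~~^^^^^^^
  File "scipy/spatial/transform/_rotation.pyx", line 1143, in scipy.spatial.transform._rotation.Rotation.from_matrix
ValueError: Non-positive determinant (left-handed or null coordinate frame) in rotation matrix 0: [[-6.78365830e-01  7.34724293e-01  1.20094465e-04]
 [ 7.34723494e-01  6.78364831e-01  1.59501526e-03]
 [-1.09042860e-03 -1.17024008e-03  9.99998721e-01]].
```

```bash
sed -i 's/^G=.*//; s/G=np.array(.*$/G=np.column_stack([[-d,c,0],[c,d,0],[0,0,-1]])/' g.py; sed -i 's/ G=np.column_stack(\[\[d,-c.*//' g.py
python3 g.py 0.511 0.352 0.2 118.9
```

```text
t 0.1 pos [0.2049 0.6163 0.2247] yaw_y 71.62 q7 -3.224714887689259Traceback (most recent call last):
  File "g.py", line 8, in <module>
    print('shift',np.round(O.T@(np.array([x,y,z])-s['eef_pos']),4),'turn',np.round(R.from_matrix(O.T@G).as_rotvec(degrees=True),2),'F',np.round(s['wrist_force'],2),'open',s['opening'],s['grip_force'])
                                                                                                     ^
NameError: name 'G' is not defined
```

```bash
sed -i "6i G=np.column_stack([[-d,c,0],[c,d,0],[0,0,-1]])" g.py; sed -n 5,8p g.py
python3 g.py 0.511 0.352 0.2 118.9
```

```text
O=np.array(s['orientation']); c,d=np.cos(np.radians(a)),np.sin(np.radians(a))
G=np.column_stack([[-d,c,0],[c,d,0],[0,0,-1]])

print('t',s['clock'],'pos',np.round(s['eef_pos'],4),'yaw_y',round(np.degrees(np.arctan2(O[1,1],O[0,1])),2),'q7',s['qpos'][6])
t 0.1 pos [0.2049 0.6163 0.2247] yaw_y 71.62 q7 -3.224714887689259
shift [-0.3739 -0.1543  0.025 ] turn [-9.000e-02 -3.000e-02 -4.728e+01] F [0.35 0.1  0.33] open 0.0916655134729339 0.0
```

Emit:
send_rows([
  [[-0.037, -0.015, 0.0025, 0, 0, -4.7], [-0.075, -0.031, 0.005, 0, 0, -9.4], [-0.112, -0.046, 0.0075, 0, 0, -14.2], [-0.15, -0.062, 0.01, 0, 0, -19], [-0.187, -0.077, 0.0125, 0, 0, -23.6]],
], hand=-1)

```text
clock: 0.52
eef_pos: [0.3593, 0.483, 0.2126]
orientation: [[-0.995, -0.095, -0.0], [-0.095, 0.995, -0.001], [0.0, -0.001, -1.0]]
wrist_force: [0.1, 0.4, -0.6]
opening: 0.0602
grip_force: 0.0
```

```bash
python3 g.py 0.511 0.352 0.2 118.9
```

```text
t 0.5167 pos [0.3593 0.483  0.2126] yaw_y 95.46 q7 37.863556507058554
shift [-0.1386 -0.1448  0.0127] turn [-4.000e-02 -2.000e-02 -2.344e+01] F [ 0.13  0.39 -0.57] open 0.0601781385627387 0.0
```

Emit:
send_rows([
  [[-0.028, -0.029, 0.0025, 0, 0, -4.7], [-0.055, -0.058, 0.005, 0, 0, -9.4], [-0.083, -0.087, 0.0075, 0, 0, -14], [-0.111, -0.116, 0.01, 0, 0, -18.7], [-0.139, -0.145, 0.0127, 0, 0, -23.4]],
])

```text
clock: 0.93
eef_pos: [0.5109, 0.3514, 0.2]
orientation: [[-0.876, -0.483, -0.0], [-0.483, 0.876, -0.0], [0.0, -0.0, -1.0]]
wrist_force: [-0.1, 0.9, 1.4]
opening: 0.0274
grip_force: 0.0
```

```bash
python3 g.py 0.511 0.352 0.087 118.9;python3 - <<'E'
from station import imaging
import cv2
d=imaging.snapshot('wrist'); cv2.imwrite('pics/w1.png',d['image']); print(d['intrinsics'],d['pose'])
E
```

```text
t 0.9333 pos [0.5109 0.3514 0.2   ] yaw_y 118.85 q7 79.64460379612983
shift [-0.0005  0.0005  0.113 ] turn [-0.   -0.03 -0.05] F [-0.13  0.87  1.43] open 0.027431769831869148 0.0
[[325.1922621    0.         283.44675228]
 [  0.         325.1922621  207.0710522 ]
 [  0.           0.           1.        ]] [[-4.82403783e-01  8.46043862e-01  2.26928123e-01  4.45849598e-01]
 [ 8.75948764e-01  4.66109809e-01  1.24319780e-01  3.17297743e-01]
 [-5.93437287e-04  2.58749741e-01 -9.65944211e-01  3.58928065e-01]
 [ 0.00000000e+00  0.00000000e+00  0.00000000e+00  1.00000000e+00]]
```

View pics/w1.png

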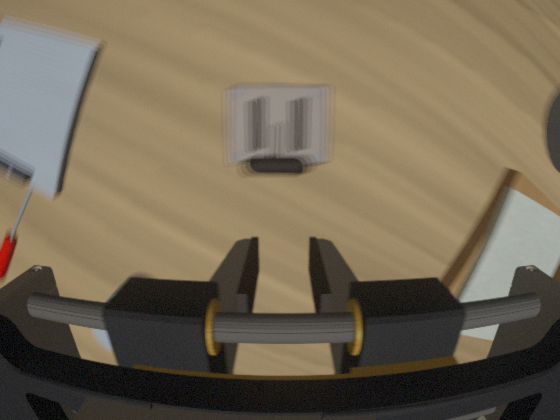

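The wrist view shows the bar at (276,165), in line with the fingers and on the box's far side. This agrees with the two-view fit. I'll descend beyond the bar and push towards the robot.

Emit:
send_rows([
  [[0, 0, 0.038, 0, 0, 0], [0, 0, 0.076, 0, 0, 0], [0, 0, 0.111, 0, 0, 0], [0, 0, 0.111, 0, 0, 0], [0, 0, 0.111, 0, 0, 0]],
])

```text
clock: 1.4
eef_pos: [0.5085, 0.3523, 0.0878]
orientation: [[-0.878, -0.479, -0.004], [-0.479, 0.878, -0.003], [0.005, -0.001, -1.0]]
wrist_force: [0.3, 0.2, 0.3]
opening: 0.0
grip_force: 0.0
```

Emit:
send_rows([
  [[0.014, 0, 0, 0, 0, 0], [0.028, 0, 0, 0, 0, 0], [0.042, 0, 0, 0, 0, 0], [0.056, 0, 0, 0, 0, 0], [0.07, 0, 0, 0, 0, 0]],
])

```text
clock: 1.82
eef_pos: [0.4497, 0.3211, 0.0929]
orientation: [[-0.878, -0.479, 0.005], [-0.479, 0.878, 0.004], [-0.006, 0.001, -1.0]]
wrist_force: [1.0, 0.0, -1.0]
opening: 0.0007
grip_force: 0.7
```

Emit:
send_rows([
  [[0.01, 0, 0, 0, 0, 0], [0.02, 0, 0, 0, 0, 0], [0.026, 0, 0, 0, 0, 0], [0.026, 0, 0, 0, 0, 0], [0.026, 0, 0, 0, 0, 0]],
])

```text
clock: 2.23
eef_pos: [0.432, 0.3115, 0.0934]
orientation: [[-0.878, -0.479, 0.014], [-0.479, 0.878, 0.011], [-0.018, 0.002, -1.0]]
wrist_force: [9.9, 5.5, 1.6]
opening: 0.0004
grip_force: 5.2
```

```bash
python3 - <<'E'
from station import imaging
import cv2
for n in ['side','top']:
    d=imaging.snapshot(n)['image']; cv2.imwrite(f'pics/{n}1.png',d)
d=cv2.imread('pics/side1.png')[90:200,170:320]; cv2.imwrite('pics/s1c.png',cv2.resize(d,None,fx=4,fy=4,interpolation=2))
E
python3 g.py 0.511 0.352 0.2 118.9
```

```text
t 2.3333 pos [0.4321 0.3115 0.0934] yaw_y 118.6 q7 76.58138171169908
shift [-0.0905 -0.002  -0.1051] turn [ 0.14  0.99 -0.31] F [10.36  6.43  0.85] open 0.0005654682645918356 5.230541212367825
```

View pics/s1c.png

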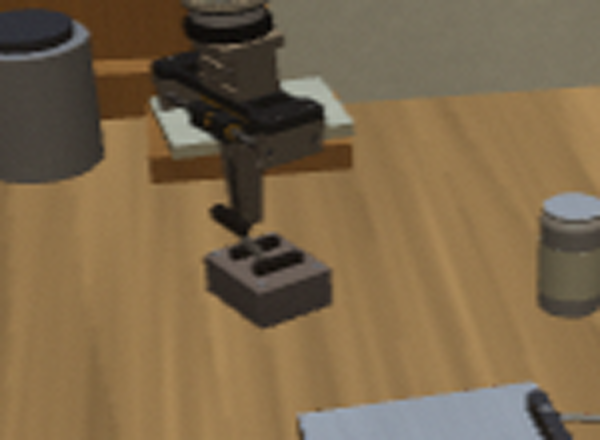

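The crop shows the bar now lying on the robot's side of the box. The 12 N reaction says it is against its stop. I'll back off, lift and cross to the block.

Emit:
send_rows([
  [[-0.02, 0, 0, 0, 0, 0], [-0.04, 0, 0, 0, 0, 0], [-0.04, 0, -0.04, 0, 0, 0], [-0.04, 0, -0.08, 0, 0, 0], [-0.04, 0, -0.115, 0, 0, 0]],
], hand=-1)

```text
clock: 2.75
eef_pos: [0.4609, 0.3266, 0.2065]
orientation: [[-0.878, -0.479, 0.0], [-0.479, 0.878, 0.0], [-0.0, 0.0, -1.0]]
wrist_force: [1.1, 0.3, 0.0]
opening: 0.0003
grip_force: 0.0
```

```bash
python3 g.py 0.456 -0.32 0.2 61.3
```

```text
t 2.75 pos [0.4609 0.3266 0.2065] yaw_y 118.61 q7 78.328951650427
shift [ 0.3139 -0.5653  0.0064] turn [1.000e-02 0.000e+00 5.731e+01] F [1.1  0.28 0.  ] open 0.000308659570967704 0.0
```

Emit:
send_rows([
  [[0.019, -0.035, 0, 0, 0, 3.6], [0.038, -0.07, 0, 0, 0, 7.2], [0.057, -0.105, 0, 0, 0, 10.8], [0.077, -0.14, 0, 0, 0, 14.4], [0.096, -0.175, 0, 0, 0, 18]],
], hand=0.2)

```text
clock: 3.17
eef_pos: [0.4601, 0.1251, 0.2058]
orientation: [[-0.983, -0.182, 0.002], [-0.182, 0.983, 0.001], [-0.002, 0.001, -1.0]]
wrist_force: [0.5, 0.1, 0.2]
opening: 0.0319
grip_force: 0.0
```

Emit:
send_rows([
  [[0.0075, -0.0393, 0, 0, 0, 3.6], [0.015, -0.0785, 0, 0, 0, 7.2], [0.0226, -0.118, 0, 0, 0, 10.8], [0.03, -0.157, 0, 0, 0, 14.4], [0.0375, -0.196, 0, 0, 0, 18]],
])

```text
clock: 3.58
eef_pos: [0.4596, -0.0747, 0.2059]
orientation: [[-0.991, 0.131, 0.003], [0.131, 0.991, 0.0], [-0.003, 0.001, -1.0]]
wrist_force: [0.5, -0.6, -0.3]
opening: 0.055
grip_force: 0.0
```

```bash
python3 g.py 0.456 -0.32 0.2 61.3
```

```text
t 3.5833 pos [ 0.4596 -0.0747  0.2059] yaw_y 82.45 q7 90.80644569629281
shift [-0.0287 -0.2436  0.0057] turn [ 0.08  0.14 21.15] F [ 0.48 -0.59 -0.29] open 0.05502879713269992 0.0
```

Emit:
send_rows([
  [[-0.0048, -0.0405, 0.001, 0, 0, 3.5], [-0.0096, -0.081, 0.002, 0, 0, 7], [-0.0143, -0.1215, 0.003, 0, 0, 10.6], [-0.019, -0.162, 0.004, 0, 0, 14.1], [-0.0238, -0.2, 0.005, 0, 0, 17.6]],
])

```text
clock: 4.0
eef_pos: [0.4574, -0.2767, 0.2008]
orientation: [[-0.905, 0.425, 0.003], [0.425, 0.905, -0.001], [-0.003, 0.001, -1.0]]
wrist_force: [0.8, -0.4, -0.4]
opening: 0.0557
grip_force: 0.0
```

```bash
python3 g.py 0.456 -0.32 0.2 61.3
```

```text
t 4.0 pos [ 0.4574 -0.2767  0.2008] yaw_y 64.82 q7 100.7260943957016
shift [-0.0172 -0.0398  0.0009] turn [0.04 0.14 3.52] F [ 0.84 -0.39 -0.39] open 0.05565164101365796 0.0
```

Emit:
send_rows([
  [[-0.0085, -0.02, 0, 0, 0, 1.8], [-0.0172, -0.0398, 0.001, 0, 0, 3.5], [-0.0172, -0.0398, 0.001, 0, 0, 3.5], [-0.0172, -0.0398, 0.001, 0, 0, 3.5], [-0.0172, -0.0398, 0.001, 0, 0, 3.5]],
])

```text
clock: 4.42
eef_pos: [0.4565, -0.3166, 0.1989]
orientation: [[-0.88, 0.476, 0.001], [0.476, 0.88, 0.001], [-0.0, 0.001, -1.0]]
wrist_force: [-0.1, 0.6, -0.3]
opening: 0.0554
grip_force: 0.0
```

```bash
python3 g.py 0.4563 -0.3195 0.039 61.3
python3 - <<'E'
from station import imaging
import cv2
d=imaging.snapshot('wrist'); cv2.imwrite('pics/w2.png',d['image']); print(d['intrinsics'][0],d['pose'])
i=d['image'][60:340,100:460]; cv2.imwrite('pics/w2c.png',cv2.resize(cv2.convertScaleAbs(i,alpha=1.3),None,fx=2,fy=2,interpolation=2))
E
```

```text
t 4.4167 pos [ 0.4565 -0.3166  0.1989] yaw_y 61.59 q7 102.42027858217641
shift [-0.0011 -0.0028  0.1599] turn [0.06 0.02 0.29] F [-0.14  0.59 -0.32] open 0.05542679694829281 0.0
[325.1922621    0.         283.44675228] [[ 0.47588517  0.84915878  0.22904733  0.3910539 ]
 [ 0.87950676 -0.45978289 -0.12274995 -0.2811191 ]
 [ 0.00107784  0.25986355 -0.96564474  0.35768752]
 [ 0.          0.          0.          1.        ]]
```

View pics/w2c.png

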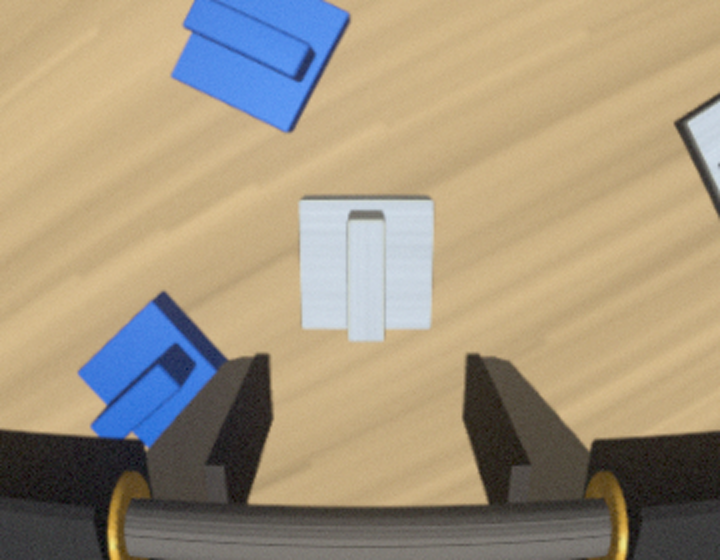

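The wrist view shows the rib centred between the open fingers and square to them: its midline is at crop column 366, the same as the fingers' middle. So I descend straight down and close.

Emit:
send_rows([
  [[0.001, 0, 0.04, 0, 0, 0], [0.001, 0, 0.08, 0, 0, 0], [0.001, 0, 0.115, 0, 0, 0], [0.001, 0, 0.14, 0, 0, 0], [0.001, 0, 0.158, 0, 0, 0]],
])

```text
clock: 4.88
eef_pos: [0.4548, -0.3146, 0.0381]
orientation: [[-0.88, 0.474, -0.002], [0.474, 0.88, 0.002], [0.003, 0.001, -1.0]]
wrist_force: [0.3, 0.2, 0.7]
opening: 0.055
grip_force: 0.0
```

Emit:
send_rows([
  [[0, 0, 0, 0, 0, 0], [0, 0, 0, 0, 0, 0], [0, 0, 0, 0, 0, 0], [0, 0, 0, 0, 0, 0], [0, 0, 0, 0, 0, 0]],
], hand=-1)

```text
clock: 5.3
eef_pos: [0.4558, -0.3169, 0.0412]
orientation: [[-0.879, 0.476, 0.001], [0.476, 0.879, -0.0], [-0.001, 0.0, -1.0]]
wrist_force: [0.0, 0.4, 0.2]
opening: 0.0238
grip_force: 0.0
```

Emit:
send_rows([
  [[0, 0, 0, 0, 0, 0], [0, 0, 0, 0, 0, 0], [0, 0, 0, 0, 0, 0], [0, 0, 0, 0, 0, 0], [0, 0, 0, 0, 0, 0]],
])

```text
clock: 5.72
eef_pos: [0.4556, -0.3171, 0.0411]
orientation: [[-0.879, 0.477, 0.001], [0.477, 0.879, 0.0], [-0.001, 0.001, -1.0]]
wrist_force: [-0.4, 2.4, 5.5]
opening: 0.0178
grip_force: 30.0
```

```bash
python3 g.py 0.456 -0.316 0.12 94.9
```

```text
t 5.7167 pos [ 0.4556 -0.3171  0.0411] yaw_y 61.52 q7 108.90759298685359
shift [ 0.0001  0.0012 -0.0789] turn [ 3.000e-02  5.000e-02 -3.338e+01] F [-0.36  2.4   5.48] open 0.01779552251918316 30.001169443130493
```

Emit:
send_rows([
  [[0, 0, -0.02, 0, 0, 0], [0, 0, -0.045, 0, 0, 0], [0, 0, -0.07, 0, 0, 0], [0, 0, -0.09, 0, 0, 0], [0, 0, -0.09, 0, 0, 0]],
])

```text
clock: 6.13
eef_pos: [0.4567, -0.3185, 0.1333]
orientation: [[-0.879, 0.477, 0.005], [0.477, 0.879, -0.003], [-0.006, -0.0, -1.0]]
wrist_force: [0.7, -0.9, -3.7]
opening: 0.0175
grip_force: 30.0
```

```bash
python3 g.py 0.5925 -0.0415 0.13 94.9
```

```text
t 6.1333 pos [ 0.4567 -0.3185  0.1333] yaw_y 61.5 q7 105.21980489260619
shift [0.0128 0.3082 0.0032] turn [ -0.1    0.31 -33.4 ] F [ 0.68 -0.91 -3.65] open 0.01745533051059044 29.99850332736969
```

Emit:
send_rows([
  [[0.001, 0.031, 0, 0, 0, -3.3], [0.0025, 0.062, 0, 0, 0, -6.7], [0.004, 0.093, 0, 0, 0, -10], [0.005, 0.124, 0, 0, 0, -13.4], [0.0064, 0.154, 0, 0, 0, -16.7]],
])

```text
clock: 6.55
eef_pos: [0.5222, -0.1768, 0.1283]
orientation: [[-0.98, 0.201, -0.003], [0.201, 0.98, 0.001], [0.003, 0.0, -1.0]]
wrist_force: [0.4, -0.4, -4.4]
opening: 0.0177
grip_force: 30.0
```

```bash
python3 g.py 0.5925 -0.0415 0.13 94.9
```

```text
t 6.55 pos [ 0.5222 -0.1768  0.1283] yaw_y 78.39 q7 102.82707552767602
shift [-0.0416  0.1467 -0.0018] turn [  0.05  -0.17 -16.51] F [ 0.44 -0.4  -4.44] open 0.017730231314788097 29.99772995710373
```

Emit:
send_rows([
  [[-0.01, 0.036, 0, 0, 0, -4.1], [-0.02, 0.072, 0, 0, 0, -8.2], [-0.031, 0.11, 0, 0, 0, -12.3], [-0.0416, 0.147, 0, 0, 0, -16.5], [-0.0416, 0.147, 0, 0, 0, -16.5]],
])

```text
clock: 6.97
eef_pos: [0.5961, -0.0325, 0.1281]
orientation: [[-0.995, -0.097, 0.0], [-0.097, 0.995, 0.006], [-0.001, 0.006, -1.0]]
wrist_force: [0.4, 0.9, -3.7]
opening: 0.0178
grip_force: 30.0
```

Emit:
send_rows([
  [[0, 0, 0, 0, 0, 0], [0, 0, 0, 0, 0, 0], [0, 0, 0, 0, 0, 0]],
])

```text
clock: 7.22
eef_pos: [0.5924, -0.045, 0.129]
orientation: [[-0.997, -0.08, -0.003], [-0.08, 0.997, -0.001], [0.003, -0.001, -1.0]]
wrist_force: [-0.2, -1.3, -4.8]
opening: 0.0178
grip_force: 30.0
```

```bash
python3 g.py 0.5925 -0.0415 0.07 94.9
python3 - <<'E'
from station import imaging
import cv2
d=imaging.snapshot('wrist'); cv2.imwrite('pics/w3.png',d['image']); print(d['pose'])
i=d['image'][60:360,90:480]; cv2.imwrite('pics/w3c.png',cv2.resize(cv2.convertScaleAbs(i,alpha=1.3),None,fx=2,fy=2,interpolation=2))
E
```

```text
t 7.2167 pos [ 0.5924 -0.045   0.129 ] yaw_y 94.58 q7 102.21718792667457
shift [-0.0006  0.0035  0.059 ] turn [-0.04 -0.15 -0.32] F [-0.21 -1.34 -4.8 ] open 0.017802761600864216 29.99876171350479
[[-7.97451519e-02  9.63366479e-01  2.56058075e-01  5.18957073e-01]
 [ 9.96814819e-01  7.73173118e-02  1.95512006e-02 -4.96626472e-02]
 [-9.62750737e-04  2.56801597e-01 -9.66463663e-01  2.88042948e-01]
 [ 0.00000000e+00  0.00000000e+00  0.00000000e+00  1.00000000e+00]]
```

View pics/w3c.png

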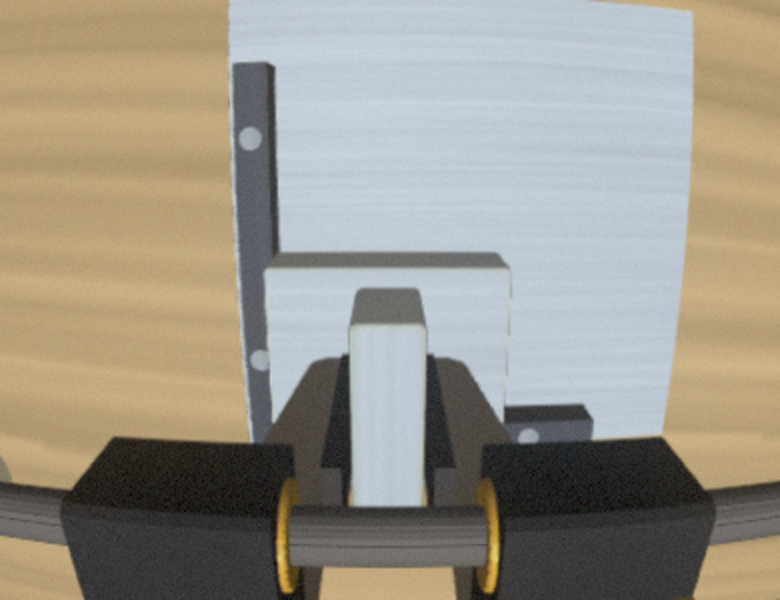

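The wrist view shows the block over the plate. Its near foot edge runs (266,267)-(510,267), the plate's edges run down columns ~230 and ~690, and the far fence's inner end is near (590,420). I'll turn these into positions relative to the tool.

Run:
```python
import numpy as np
P=np.array([[-7.97451519e-02,9.63366479e-01,2.56058075e-01,5.18957073e-01],[9.96814819e-01,7.73173118e-02,1.95512006e-02,-4.96626472e-02],[-9.62750737e-04,2.56801597e-01,-9.66463663e-01,2.88042948e-01]])
def ray(u,v,z):
    p=(np.array([u,v])+.5)/2-.5+[90,60]-[283.44675,207.07105]; r=np.hypot(*p); t=r/325.19226
    d=P[:,:3]@np.r_[p/r*np.sin(t),np.cos(t)]; return (P[:,3]+d*(z-P[2,3])/d[2])
tcp=np.array([.5924,-.045]); y=np.radians(94.58); X=np.array([np.sin(y),-np.cos(y)]);Y=np.array([np.cos(y),np.sin(y)])
def show(n,u,v,z):
    w=ray(u,v,z)[:2]; print(n,w.round(4),'along X,Y',((w-tcp)@X*1000).round(1),((w-tcp)@Y*1000).round(1))
for a in [(229,5),(231,100),(234,180),(241,300),(248,400)]: show('-y edge',*a,.02)
for a in [(692,12),(690,150),(683,280),(674,360),(664,430)]: show('+y edge',*a,.02)
for a in [(500,2),(600,6),(692,12)]: show('near edge',*a,.02)
for a in [(506,423),(592,420)]: show('far fence inner top',*a,.039)
for a in [(274,66),(275,150),(277,240)]: show('side fence inner top',*a,.039)
for a in [(266,267),(510,267)]: show('block foot',*a,.129-.0411+.025)
```

```text
-y edge [ 0.4716 -0.1195] along X,Y -126.3 -64.6
-y edge [ 0.512  -0.1155] along X,Y -85.8 -63.8
-y edge [ 0.5456 -0.1123] along X,Y -52.1 -63.3
-y edge [ 0.5975 -0.1075] along X,Y 0.1 -62.7
-y edge [ 0.6448 -0.1038] along X,Y 47.5 -62.8
+y edge [0.452  0.0782] along X,Y -130.2 134.1
+y edge [0.5137 0.0832] along X,Y -68.2 134.1
+y edge [0.5723 0.0894] along X,Y -9.3 135.6
+y edge [0.6109 0.093 ] along X,Y 29.5 136.0
+y edge [0.6476 0.0965] along X,Y 66.3 136.6
near edge [ 0.4626 -0.0082] along X,Y -126.4 47.1
near edge [0.4577 0.0348] along X,Y -127.9 90.3
near edge [0.452  0.0782] along X,Y -130.2 134.1
far fence inner top [0.6377 0.0106] along X,Y 49.6 51.8
far fence inner top [0.6345 0.0494] along X,Y 49.5 90.7
side fence inner top [ 0.4987 -0.0948] along X,Y -97.4 -42.2
side fence inner top [ 0.5311 -0.0922] along X,Y -64.8 -42.2
side fence inner top [ 0.5663 -0.0896] along X,Y -29.6 -42.3
block foot [ 0.5601 -0.0805] along X,Y -35.0 -32.8
block foot [ 0.5547 -0.0127] along X,Y -35.0 35.2
```

Emit:
send_rows([
  [[0, 0, 0.015, 0, 0, -0.3], [0, 0, 0.03, 0, 0, -0.3], [0, 0, 0.045, 0, 0, -0.3], [0, 0, 0.055, 0, 0, -0.3], [0, 0, 0.062, 0, 0, -0.3]],
])

```text
clock: 7.68
eef_pos: [0.5928, -0.0445, 0.0671]
orientation: [[-0.996, -0.086, -0.002], [-0.086, 0.996, -0.0], [0.002, -0.0, -1.0]]
wrist_force: [0.4, -0.1, -5.6]
opening: 0.0179
grip_force: 30.0
```

Emit:
send_rows([
  [[0, 0, 0.001, 0, 0, 0], [0, 0, 0.002, 0, 0, 0], [0, 0, 0.003, 0, 0, 0], [0, 0, 0.003, 0, 0, 0], [0, 0, 0.003, 0, 0, 0]],
])

```text
clock: 8.1
eef_pos: [0.5942, -0.0434, 0.066]
orientation: [[-0.996, -0.087, 0.001], [-0.087, 0.996, 0.0], [-0.001, -0.0, -1.0]]
wrist_force: [0.9, -0.1, -5.2]
opening: 0.0183
grip_force: 30.0
```

```bash
python3 g.py 0.5925 -0.0415 0.061 94.9
```

```text
t 8.1 pos [ 0.5942 -0.0434  0.066 ] yaw_y 95.02 q7 103.66656844692199
shift [0.0016 0.0021 0.005 ] turn [-0.    0.07  0.12] F [ 0.89 -0.13 -5.21] open 0.01830703620118624 29.99895930290222
```

Emit:
send_rows([
  [[0, 0, 0.001, 0, 0, 0], [0, 0, 0.002, 0, 0, 0], [0, 0, 0.003, 0, 0, 0], [0, 0, 0.004, 0, 0, 0], [0, 0, 0.004, 0, 0, 0]],
])

```text
clock: 8.52
eef_pos: [0.5937, -0.0434, 0.0612]
orientation: [[-0.996, -0.087, -0.0], [-0.087, 0.996, 0.0], [0.0, 0.0, -1.0]]
wrist_force: [1.0, -0.4, -4.9]
opening: 0.0176
grip_force: 30.0
```

Emit:
send_rows([
  [[0, 0, 0.001, 0, 0, 0], [0, 0, 0.002, 0, 0, 0], [0, 0, 0.003, 0, 0, 0], [0, 0, 0.003, 0, 0, 0], [0, 0, 0.003, 0, 0, 0]],
])

```text
clock: 8.93
eef_pos: [0.5951, -0.0435, 0.0611]
orientation: [[-0.996, -0.087, 0.003], [-0.087, 0.996, 0.0], [-0.003, 0.0, -1.0]]
wrist_force: [-3.8, 0.3, 12.4]
opening: 0.0179
grip_force: 30.0
```

Emit:
send_rows([
  [[0, 0, -0.0015, 0, 0, 0], [-0.002, -0.002, -0.0015, 0, 0, 0], [-0.004, -0.004, -0.0015, 0, 0, 0], [-0.006, -0.006, -0.0015, 0, 0, 0], [-0.008, -0.007, -0.0015, 0, 0, 0]],
])

```text
clock: 9.35
eef_pos: [0.6033, -0.0496, 0.0611]
orientation: [[-0.996, -0.088, 0.002], [-0.088, 0.996, 0.0], [-0.002, 0.0, -1.0]]
wrist_force: [-2.3, 1.5, 7.4]
opening: 0.0181
grip_force: 30.0
```

Emit:
send_rows([
  [[-0.001, -0.001, 0, 0, 0, 0], [-0.002, -0.002, 0, 0, 0, 0], [-0.003, -0.003, 0, 0, 0, 0], [-0.004, -0.004, 0, 0, 0, 0], [-0.005, -0.005, 0, 0, 0, 0]],
])

```text
clock: 9.77
eef_pos: [0.6078, -0.053, 0.0611]
orientation: [[-0.996, -0.088, -0.001], [-0.088, 0.996, 0.002], [0.001, 0.002, -1.0]]
wrist_force: [-8.3, 5.7, 12.6]
opening: 0.0179
grip_force: 30.0
```

Emit:
send_rows([
  [[-0.001, -0.001, 0, 0, 0, 0], [-0.002, -0.002, 0, 0, 0, 0], [-0.003, -0.003, 0, 0, 0, 0], [-0.003, -0.003, 0, 0, 0, 0], [-0.003, -0.003, 0, 0, 0, 0]],
])

```text
clock: 10.18
eef_pos: [0.608, -0.0538, 0.0612]
orientation: [[-0.996, -0.089, -0.007], [-0.089, 0.996, 0.005], [0.007, 0.005, -1.0]]
wrist_force: [-14.7, 6.6, 19.1]
opening: 0.0179
grip_force: 30.0
```

Emit:
send_rows([
  [[0, -0.001, 0, 0, 0, 0], [0, -0.002, -0.001, 0, 0, 0], [0, -0.003, -0.001, 0, 0, 0], [0, -0.004, -0.001, 0, 0, 0], [0, -0.004, -0.001, 0, 0, 0]],
])

```text
clock: 10.6
eef_pos: [0.6081, -0.0544, 0.0614]
orientation: [[-0.996, -0.09, -0.008], [-0.09, 0.996, 0.008], [0.007, 0.009, -1.0]]
wrist_force: [-12.6, 13.5, 14.3]
opening: 0.0181
grip_force: 30.0
```

```bash
python3 g.py 0.608 -0.054 0.061 94.9;python3 - <<'E'
from station import imaging
import cv2,numpy as np
a=imaging.snapshot('wrist')['image'][60:360,90:480];
t=imaging.snapshot('top')['image'][165:275,205:325];s=imaging.snapshot('side')['image'][150:240,235:335]
A=np.zeros((600,800,3),np.uint8); A[:300,:390]=a; A[:330,400:760]=cv2.resize(t,(360,330),interpolation=2); A[310:600,:322]=cv2.resize(s,(322,290),interpolation=2)
cv2.imwrite('pics/f1.png',cv2.convertScaleAbs(A,alpha=1.3))
E
```

```text
t 10.6 pos [ 0.6081 -0.0544  0.0614] yaw_y 95.19 q7 105.31094336565539
shift [0.0001 0.0004 0.0004] turn [ 0.51 -0.43  0.29] F [-12.64  13.52  14.28] open 0.018130324520457188 30.012952387332916
```

View pics/f1.png

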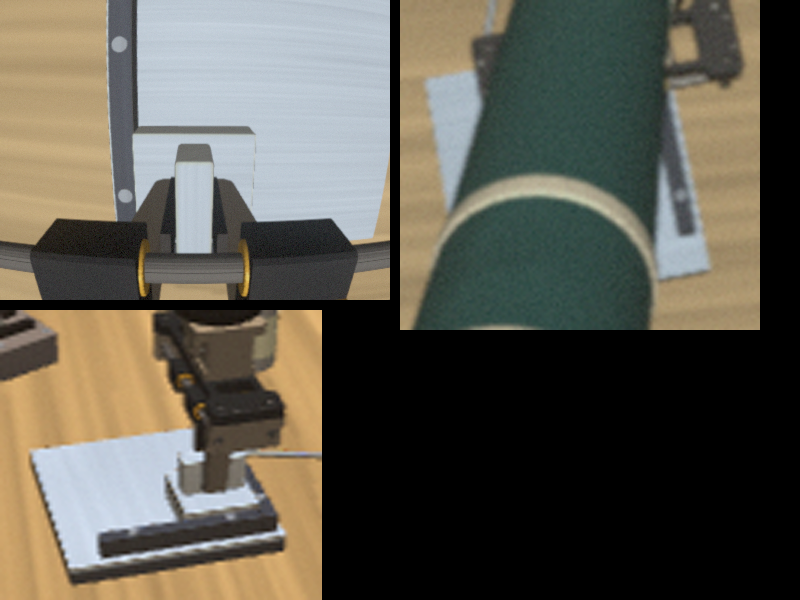

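The block sits flush against the side fence in the wrist view and stands in the corner in the side view. I'll settle the press, then check the handle once more.

Emit:
send_rows([
  [[-0.001, -0.001, 0, 0, 0, 0], [-0.001, -0.001, 0, 0, 0, 0], [-0.001, -0.001, 0, 0, 0, 0], [-0.001, -0.001, 0, 0, 0, 0], [-0.001, -0.001, 0, 0, 0, 0]],
])

```text
clock: 11.17
eef_pos: [0.6081, -0.0544, 0.0614]
orientation: [[-0.996, -0.091, -0.011], [-0.091, 0.996, 0.009], [0.01, 0.01, -1.0]]
wrist_force: [-16.5, 13.6, 17.5]
opening: 0.0182
grip_force: 30.0
```

Emit:
send_rows([
  [[0, 0, 0, 0, 0, 0], [0, 0, 0, 0, 0, 0], [0, 0, 0, 0, 0, 0], [0, 0, 0, 0, 0, 0], [0, 0, 0, 0, 0, 0]],
])

```text
clock: 11.58
eef_pos: [0.6082, -0.0544, 0.0614]
orientation: [[-0.996, -0.091, -0.011], [-0.091, 0.996, 0.009], [0.01, 0.01, -1.0]]
wrist_force: [-16.2, 14.6, 17.6]
opening: 0.0182
grip_force: 30.0
```

```bash
python3 - <<'E'
from station import imaging
import cv2
cv2.imwrite('pics/s2.png',cv2.resize(imaging.snapshot('side')['image'][110:240,200:390],None,fx=4,fy=4,interpolation=2))
E
python3 g.py 0.608 -0.054 0.061 94.9
```

```text
t 11.6333 pos [ 0.6081 -0.0544  0.0613] yaw_y 95.22 q7 105.38609938745641
shift [0.0001 0.0004 0.0003] turn [ 0.58 -0.56  0.33] F [-17.46  14.56  18.28] open 0.018075936865506556 30.01041054725647
```

View pics/s2.png

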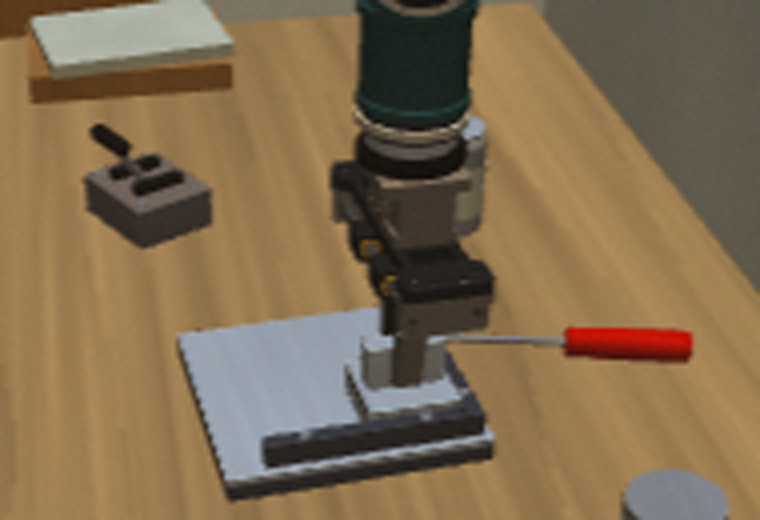

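The handle lies at off, with its bar at (110,138) on the robot's side of the box. The block is flat in the corner, pressed steadily against both fences.

```bash
python3 -c "
from station import arm
print(arm.close_job())"
```

```text
the job is handed in; nothing more can be done
None
```

The job is handed in, verdict not shown: the handle is over at off against its stop, and the gripper still holds the block flat in the corner, with about 17 N and 15 N at the wrist towards the far and side fences.

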